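Try the hinges of the mending-kit tins and sort out the stiff one

ROBOT

A 6-joint arm with a two-finger parallel gripper is mounted at the origin on a cart in front of the work surface, level with it; the furniture and walls round the work are solid. World frame = base frame: x ahead of the robot, y to its left, z up, the work surface at z = 0. Lengths are in m, angles in rad, forces in N, time in s.
With the tool pointing down it reaches from about 0.3 to 0.85 m from the base axis. Payload 4.2 kg.
Tool frame: the origin (TCP) lies midway between the tips of the shut fingers; the grasp point (between the pads) lies 19 mm behind it; z points along the fingers, y is the line along which they close (so a half turn about z gives the same grasp; the last joint's range is limited). The gripper opens to 91 mm and grips with 3 to 60 N. Pads are 32 mm wide; open, the fingers measure 118 mm over their backs; the gripper's body (76 mm by 178 mm) begins 60 mm behind the grasp point.
Start: joints at [-1.184, 0.32, 1.565, -0, 1.257, -0.02], TCP at [0.228, -0.528, 0.214] pointing down, gripper open.
Joint ranges: [-3.11, 3.11], [-0.84, 2.01], [0.21, 2.61], [-1.34, 4.49], [0.05, 2.63], [-2.56, 2.56]. Speed limits (rad/s): [2.57, 2.57, 3.14, 3.14, 3.14, 3.14].

INTERFACE

Orientations are given as [roll, pitch, yaw] about the fixed x, y, z axes, in that order (R = Rz(yaw) Ry(pitch) Rx(roll)).
In Python, from plant import arm gives the robot as it stands.
- The arm moves only by the shell command python3 inch.py 'ROWS' [FORCE]. ROWS is a JSON list of rows, 1 to 10 of them, each an object with the fields finger_gap (the finger opening in m), d (a list: dx, dy, dz in units of 5 mm), r (a list: a rotation vector rx, ry, rz in units of 0.05 rad); a field left out counts as zero (the opening has to be given); each row is the pose to reach, as a shift and turn from the pose commanded when the command began, along the tool's axes at that moment; what a row does not reach only later rows make up. A row lasts 1/8 s, in which the tool goes at most 0.0625 m and 0.188 rad, less where a joint would pass 70% of its speed; a pose out of reach is approached as far as the arm can. The fingers move at their own pace and stop on an object; FORCE is the grip in N (left out, the last holds). Time passes only in rows, so rows that do not move let the fingers close. It prints the time, the measured TCP pose, the force, the opening and the grip force at its end. Input that does not fit is refused with a message, and nothing moves.
- arm.state(): the state, without advancing time (a new reading comes with each control period).
- arm.get_image(name): name is "side" or "top"; returns the picture (384x512x3 uint8, red, green, blue); there is no depth.
- arm.camera_info(name): a dict with "fx", "fy", "cx", "cy" (pixels), "rvec" (rotation vector, rad) and "tvec" (3), from world to camera coordinates, as OpenCV has them. Camera axes: x right, y down, z forward; pixel columns grow to the right and rows downward; lengths in m; the calibration is good to about 2 mm. A picture is of the moment at which its call begins. camera_info takes no time and is no camera call.
- arm.sign_off(): hands the job in; it is judged then, once.
The state is a dict: "t": time; "joint_pos": joint angles; "joint_velocities": joint speeds; "effort": joint torques, N m; "tcp_pos": TCP position; "tool_rot": TCP orientation; "wrist_force": force on the tool from outside, world axes, zero at the start; "ft_torque": the same for the moment, N m; "finger_gap": finger opening in m; "gripper_force": force on a finger pad.
Only numpy, scipy, OpenCV 4.12 (cv2) and the standard library are available. Lean on these libraries where they do the work, as an engineer would, in place of code of your own. Each camera call takes 0.05 s, during which the arm holds its last target. There are 200 camera calls.

TASK

Check the lids of the three small hinged mending-kit tins, one tin at a time and in any order, putting each away before you start on the next: lift the lid by its thumb tab by about 40 degrees and let go - a good lid drops shut by itself, a stiff one stays up. Set each good tin down flat in a bay of its own in the low wooden display tray; press a stiff lid shut again and set that tin down flat in the open cardboard carton of returns. Keep the tins upright, do not drop them, and leave the other things on the counter where they are.

Things in the scene. Friction and masses are not known exactly. Their poses are not given: they have to be found in the camera images.
- tin_a: one of three look-alike plain metal tins, about 0.23 kg, loose on the counter, any of which may be stiff: 90 mm long (own x), 56 mm wide (y), 30 mm high (base up to 21 mm, lid above it with the same sides). Origin: centre of the underside. Hinge pin along own y at the rear end, at (45, 0, 22) mm; thumb tab at the front end (-x)
- tin_a_tab (a point): grip point in the lid's thumb tab, moving with the lid: 105 mm from the hinge pin, 15 mm in front of the lid's front wall, 24 mm above the underside when shut. The tab is 20 mm wide (own y), 4 mm thick, stands out 21 mm. Pinched by its side edges it is held firmly: the gripper must turn with the lid about the hinge, or it tips the tin
- tin_a_lid (a joint): lid angle, rad: 0 shut, grows as the tab rises, stop at 1.75. A good hinge has almost no friction: let go at 0.3 to 1.3 rad, the lid drops shut in a fraction of a second. A stiff one (0.035 N m) holds the lid where it is left; about 0.5 N at the tab moves it and the tin stays down
- tin_b: one of three look-alike plain metal tins, about 0.23 kg, loose on the counter, any of which may be stiff: 90 mm long (own x), 56 mm wide (y), 30 mm high (base up to 21 mm, lid above it with the same sides). Origin: centre of the underside. Hinge pin along own y at the rear end, at (45, 0, 22) mm; thumb tab at the front end (-x)
- tin_b_tab (a point): grip point in the lid's thumb tab, moving with the lid: 105 mm from the hinge pin, 15 mm in front of the lid's front wall, 24 mm above the underside when shut. The tab is 20 mm wide (own y), 4 mm thick, stands out 21 mm. Pinched by its side edges it is held firmly: the gripper must turn with the lid about the hinge, or it tips the tin
- tin_b_lid (a joint): lid angle, rad: 0 shut, grows as the tab rises, stop at 1.75. A good hinge has almost no friction: let go at 0.3 to 1.3 rad, the lid drops shut in a fraction of a second. A stiff one (0.035 N m) holds the lid where it is left; about 0.5 N at the tab moves it and the tin stays down
- tin_c: one of three look-alike plain metal tins, about 0.23 kg, loose on the counter, any of which may be stiff: 90 mm long (own x), 56 mm wide (y), 30 mm high (base up to 21 mm, lid above it with the same sides). Origin: centre of the underside. Hinge pin along own y at the rear end, at (45, 0, 22) mm; thumb tab at the front end (-x)
- tin_c_tab (a point): grip point in the lid's thumb tab, moving with the lid: 105 mm from the hinge pin, 15 mm in front of the lid's front wall, 24 mm above the underside when shut. The tab is 20 mm wide (own y), 4 mm thick, stands out 21 mm. Pinched by its side edges it is held firmly: the gripper must turn with the lid about the hinge, or it tips the tin
- tin_c_lid (a joint): lid angle, rad: 0 shut, grows as the tab rises, stop at 1.75. A good hinge has almost no friction: let go at 0.3 to 1.3 rad, the lid drops shut in a fraction of a second. A stiff one (0.035 N m) holds the lid where it is left; about 0.5 N at the tab moves it and the tin stays down
- display_tray: low wooden tray, 118 mm (own x) by 182 mm (own y), fixed to the counter; origin: centre of its underside. Two felt-lined bays side by side along y, each 106 mm (x) by 70 mm (y); floor 4 mm above the counter, outer walls (6 mm thick) and the 30 mm wide land between the bays 12 mm above the counter.
- bay_left (a point): centre of the floor of the tray's bay on its own +y side; the tin lies lengthwise along x (either end first), the tab stands out over the low wall
- bay_right (a point): centre of the floor of the tray's bay on its own -y side, 100 mm from the other; as above
- carton: open cut-down cardboard carton for returns, fixed, 150 mm (own x) by 170 mm (own y), walls 4 mm thick and 45 mm high, two flaps hanging outward 22 mm from its front and back rims; origin: centre of its underside
- carton_in (a point): centre of the carton's inner floor, 4 mm above the counter; inside 142 mm (x) by 162 mm (y)
- spray_bottle: tall loose spray bottle, bystander, 56 x 120 mm in plan (long side along own y) and 272 mm high; origin: centre of its underside
- pump_bottle: loose pump bottle of hand gel, bystander, 45 x 76 mm in plan (long side along own y), 156 mm high; origin: centre of its underside
- spool: loose thread spool standing upright, bystander, 28 mm in diameter, 42 mm high; origin: centre of its underside
- stamp_a: loose wooden hand stamp, bystander, 28 x 54 mm (long side along own y), 71 mm high; origin: centre of its underside
- stamp_b: second loose hand stamp, bystander, like the first
- masking_roll: loose roll of masking tape lying flat, bystander, 96 mm in diameter, 25 mm high; origin: centre of its underside

How it is judged:
On the way, in this order (a step that is already met when the one before it is completed fails the run):
1. the lid of a first tin has been lifted and is let go while open (past 0.3 rad, no finger on the tin) (((value of joint tin_a_lid above 0.3 rad and contact force between the fingers and tin_a below 0.05 N) or (value of joint tin_b_lid above 0.3 rad and contact force between the fingers and tin_b below 0.05 N) or (value of joint tin_c_lid above 0.3 rad and contact force between the fingers and tin_c below 0.05 N))), for 0.02 s.
2. a first tin lies where it belongs ((((horizontal distance between tin_a and bay_left below 0.013 m and z of tin_a in the frame of bay_left below 0.003 m) or (horizontal distance between tin_a and bay_right below 0.013 m and z of tin_a in the frame of bay_right below 0.003 m)) or (x of tin_b in the frame of carton_in between -0.05 and 0.05 m and y of tin_b in the frame of carton_in between -0.065 and 0.065 m and z of tin_b in the frame of carton_in below 0.003 m) or ((horizontal distance between tin_c and bay_left below 0.013 m and z of tin_c in the frame of bay_left below 0.003 m) or (horizontal distance between tin_c and bay_right below 0.013 m and z of tin_c in the frame of bay_right below 0.003 m)))), for 0.1 s.
3. with that tin put away, the lid of a second one is let go while open (past 0.3 rad) (((((horizontal distance between tin_a and bay_left below 0.013 m and z of tin_a in the frame of bay_left below 0.003 m) or (horizontal distance between tin_a and bay_right below 0.013 m and z of tin_a in the frame of bay_right below 0.003 m)) and ((value of joint tin_b_lid above 0.3 rad and contact force between the fingers and tin_b below 0.05 N) or (value of joint tin_c_lid above 0.3 rad and contact force between the fingers and tin_c below 0.05 N))) or ((x of tin_b in the frame of carton_in between -0.05 and 0.05 m and y of tin_b in the frame of carton_in between -0.065 and 0.065 m and z of tin_b in the frame of carton_in below 0.003 m) and ((value of joint tin_a_lid above 0.3 rad and contact force between the fingers and tin_a below 0.05 N) or (value of joint tin_c_lid above 0.3 rad and contact force between the fingers and tin_c below 0.05 N))) or (((horizontal distance between tin_c and bay_left below 0.013 m and z of tin_c in the frame of bay_left below 0.003 m) or (horizontal distance between tin_c and bay_right below 0.013 m and z of tin_c in the frame of bay_right below 0.003 m)) and ((value of joint tin_a_lid above 0.3 rad and contact force between the fingers and tin_a below 0.05 N) or (value of joint tin_b_lid above 0.3 rad and contact force between the fingers and tin_b below 0.05 N))))), for 0.02 s.
4. two tins lie where they belong ((((x of tin_b in the frame of carton_in between -0.05 and 0.05 m and y of tin_b in the frame of carton_in between -0.065 and 0.065 m and z of tin_b in the frame of carton_in below 0.003 m) and ((horizontal distance between tin_c and bay_left below 0.013 m and z of tin_c in the frame of bay_left below 0.003 m) or (horizontal distance between tin_c and bay_right below 0.013 m and z of tin_c in the frame of bay_right below 0.003 m))) or (((horizontal distance between tin_a and bay_left below 0.013 m and z of tin_a in the frame of bay_left below 0.003 m) or (horizontal distance between tin_a and bay_right below 0.013 m and z of tin_a in the frame of bay_right below 0.003 m)) and ((horizontal distance between tin_c and bay_left below 0.013 m and z of tin_c in the frame of bay_left below 0.003 m) or (horizontal distance between tin_c and bay_right below 0.013 m and z of tin_c in the frame of bay_right below 0.003 m))) or (((horizontal distance between tin_a and bay_left below 0.013 m and z of tin_a in the frame of bay_left below 0.003 m) or (horizontal distance between tin_a and bay_right below 0.013 m and z of tin_a in the frame of bay_right below 0.003 m)) and (x of tin_b in the frame of carton_in between -0.05 and 0.05 m and y of tin_b in the frame of carton_in between -0.065 and 0.065 m and z of tin_b in the frame of carton_in below 0.003 m)))), for 0.1 s.
5. with two put away, the lid of the last tin is let go while open (past 0.3 rad) ((((x of tin_b in the frame of carton_in between -0.05 and 0.05 m and y of tin_b in the frame of carton_in between -0.065 and 0.065 m and z of tin_b in the frame of carton_in below 0.003 m) and ((horizontal distance between tin_c and bay_left below 0.013 m and z of tin_c in the frame of bay_left below 0.003 m) or (horizontal distance between tin_c and bay_right below 0.013 m and z of tin_c in the frame of bay_right below 0.003 m)) and (value of joint tin_a_lid above 0.3 rad and contact force between the fingers and tin_a below 0.05 N)) or (((horizontal distance between tin_a and bay_left below 0.013 m and z of tin_a in the frame of bay_left below 0.003 m) or (horizontal distance between tin_a and bay_right below 0.013 m and z of tin_a in the frame of bay_right below 0.003 m)) and ((horizontal distance between tin_c and bay_left below 0.013 m and z of tin_c in the frame of bay_left below 0.003 m) or (horizontal distance between tin_c and bay_right below 0.013 m and z of tin_c in the frame of bay_right below 0.003 m)) and (value of joint tin_b_lid above 0.3 rad and contact force between the fingers and tin_b below 0.05 N)) or (((horizontal distance between tin_a and bay_left below 0.013 m and z of tin_a in the frame of bay_left below 0.003 m) or (horizontal distance between tin_a and bay_right below 0.013 m and z of tin_a in the frame of bay_right below 0.003 m)) and (x of tin_b in the frame of carton_in between -0.05 and 0.05 m and y of tin_b in the frame of carton_in between -0.065 and 0.065 m and z of tin_b in the frame of carton_in below 0.003 m) and (value of joint tin_c_lid above 0.3 rad and contact force between the fingers and tin_c below 0.05 N)))), for 0.02 s.
At the end, for the whole second after the job is handed in: Both good tins lie flat on the floors of the two bays of the tray (within 13 mm of a bay's centre), the stiff tin flat on the floor of the carton (within 50 mm in x, 65 mm in y of its centre), all lids shut (under 0.07 rad), all released and at rest (((horizontal distance between tin_a and bay_left below 0.013 m and z of tin_a in the frame of bay_left below 0.003 m) or (horizontal distance between tin_a and bay_right below 0.013 m and z of tin_a in the frame of bay_right below 0.003 m)) and angle between each of tin_a, tin_b, tin_c's own z axis and vertical below 0.06 rad and value of joint each of tin_a_lid, tin_b_lid, tin_c_lid below 0.07 rad and linear speed of each of tin_a, tin_b, tin_c below 0.03 m/s and contact force between the fingers and tin_a below 0.3 N and x of tin_b in the frame of carton_in between -0.05 and 0.05 m and y of tin_b in the frame of carton_in between -0.065 and 0.065 m and z of tin_b in the frame of carton_in below 0.003 m and contact force between the fingers and tin_b below 0.3 N and ((horizontal distance between tin_c and bay_left below 0.013 m and z of tin_c in the frame of bay_left below 0.003 m) or (horizontal distance between tin_c and bay_right below 0.013 m and z of tin_c in the frame of bay_right below 0.003 m)) and contact force between the fingers and tin_c below 0.3 N); the robot touches nothing.
It fails at once if a tin is tipped by more than 0.6 rad (angle between any of tin_a, tin_b, tin_c's own z axis and vertical above 0.6 rad).
It fails at once if a tin is dropped or thrown (faster than 0.5 m/s without the fingers on it) ((linear speed of tin_a above 0.5 m/s and contact force between the fingers and tin_a below 0.1 N) or (linear speed of tin_b above 0.5 m/s and contact force between the fingers and tin_b below 0.1 N) or (linear speed of tin_c above 0.5 m/s and contact force between the fingers and tin_c below 0.1 N)).
It fails at once if a bystander is moved by more than 25 mm or knocked over (distance of any of spray_bottle, pump_bottle, spool, stamp_a, stamp_b, masking_roll from where it was at the start of the episode above 0.025 m or angle between any of spray_bottle, pump_bottle, spool, stamp_a, stamp_b, masking_roll's own z axis and vertical above 0.5 rad).
It also fails if it takes over 72 s, if anything falls off the work surface, if the arm or the gripper's body presses on something with over 40 N, if the wrist force passes 120 N, or if a joint passes its speed limit or range.

## Working session

There is one attempt and no reset: what is moved stays moved. The work goes in short steps, Python scripts to look and compute and a shell command to move; the robot and the scene stay as the last step left them, time stands still between calls to the robot, and variables do not carry over. Pictures are saved under pics/ and viewed, at most 10 in all, crops included, and the job is handed in when it is done.

```bash
ls; mkdir -p pics
python3 - <<'E'
from plant import arm
import cv2
for n in("top","side"):
    im=arm.get_image(n); cv2.imwrite(f"pics/{n}0.png",cv2.cvtColor(im,cv2.COLOR_RGB2BGR)); print(arm.camera_info(n))
print(arm.state())
E
```

```text
inch.py
pics
plant.py
{'fx': 375.0602831806974, 'fy': 375.0602831806974, 'cx': 248.8156313527488, 'cy': 188.79497844942276, 'rvec': array([ 2.15690393, -2.18434514,  0.16535856]), 'tvec': array([-0.03701266,  0.57137286,  0.98329161])}
{'fx': 409.75011618023393, 'fy': 409.75011618023393, 'cx': 259.69641631989856, 'cy': 192.389029440096, 'rvec': array([ 0.59788445, -2.37472727,  1.50702779]), 'tvec': array([0.5098931 , 0.16750636, 0.84549771])}
{'t': 0.1, 'joint_pos': array([-1.18402449e+00,  3.20251414e-01,  1.56552315e+00, -3.64186852e-05,
        1.25741052e+00, -2.00204326e-02]), 'joint_velocities': array([-1.82785621e-03, -2.87270810e-03, -1.89041846e-03,  8.39942406e-05,
        3.17240169e-04, -2.04965296e-04]), 'effort': array([ 5.97638591e-04, -4.13333416e+01, -2.32509416e+01,  7.28709321e-02,
        4.21820325e-02, -7.03099113e-05]), 'tcp_pos': array([ 0.22732088, -0.52767845,  0.21320405]), 'tool_rot': array([-3.13999986e+00,  2.74119101e-06,  4.06803522e-01]), 'wrist_force': array([-0.57387651, -0.12482582,  0.00108493]), 'ft_torque': array([ 0.00890943,  0.0171894 , -0.02379796]), 'gripper_force': 0.0, 'finger_gap': 0.09079256121173852}
```

View pics/top0.png

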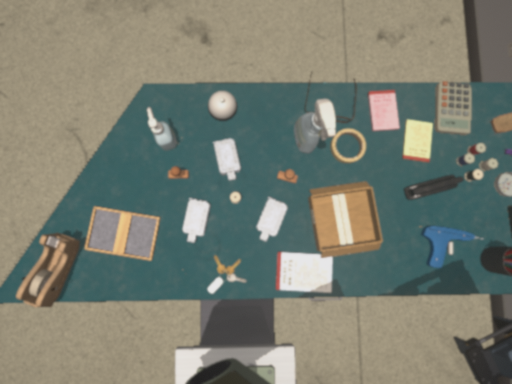

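View pics/side0.png

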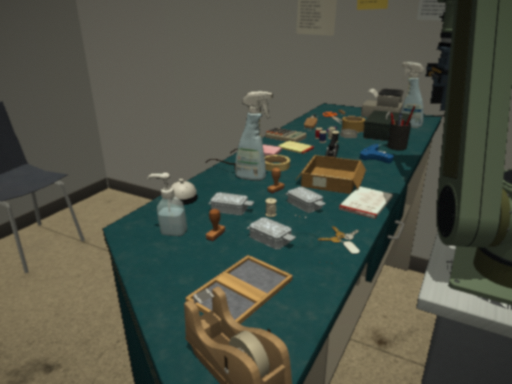

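The top view shows the three tins at about (227,158), (196,219) and (271,218), with their tabs on the side nearest the robot. The tray is at about (122,233), the carton at (346,220), the spool at (235,197), and the stamps at (178,173) and (288,176). The side view agrees with this. Next I measure.

```bash
cat > h.py <<'E'
import numpy as np, cv2
from scipy.spatial.transform import Rotation as Ro
def cast(ci,uv,z):
    R=Ro.from_rotvec(ci["rvec"]).as_matrix(); C=-R.T@ci["tvec"]
    uv=np.atleast_2d(uv).astype(float)
    d=np.c_[(uv[:,0]-ci["cx"])/ci["fx"],(uv[:,1]-ci["cy"])/ci["fy"],np.ones(len(uv))]@R
    return (C+d*((z-C[2])/d[:,2])[:,None])
def proj(ci,P): return cv2.projectPoints(np.atleast_2d(P).astype(float),ci["rvec"],ci["tvec"],np.array([[ci["fx"],0,ci["cx"]],[0,ci["fy"],ci["cy"]],[0,0,1.]]),None)[0][:,0]
def go(arm,p,yaw):   # shift and turn, in tool axes, from the present pose to a tool-down pose
    s=arm.state(); R=Ro.from_euler("xyz",s["tool_rot"]); T=Ro.from_euler("xyz",[np.pi,0,yaw])
    return np.round(np.r_[R.inv().apply(np.array(p)-s["tcp_pos"]),(R.inv()*T).as_rotvec()],4).tolist()
def rect(P):  # min area rectangle of world xy (m): centre, length, width, yaw of long side
    (c,(w,h),a)=cv2.minAreaRect((np.asarray(P)[:,:2]*1000).astype(np.float32)); a=np.radians(a)
    if h>w: w,h,a=h,w,a+np.pi/2
    return np.round(c,1),round(w,1),round(h,1),round((a+np.pi/2)%np.pi-np.pi/2,3)
E
python3 - <<'E'
from h import *; from plant import arm
im=cv2.imread("pics/top0.png"); ci=arm.camera_info("top")
R=Ro.from_rotvec(ci["rvec"]).as_matrix(); print("cam",-R.T@ci["tvec"])
hsv=cv2.cvtColor(im,cv2.COLOR_BGR2HSV); H,S,V=cv2.split(hsv)
big=cv2.resize(im,None,fx=4,fy=4,interpolation=cv2.INTER_CUBIC)
hb=cv2.cvtColor(big,cv2.COLOR_BGR2HSV)
m=((hb[...,1]<60)&(hb[...,2]>120)).astype(np.uint8)
for cx,cy in((227,158),(196,219),(271,218)):
    n,l,st,_=cv2.connectedComponentsWithStats(m); k=l[cy*4,cx*4]; mm=(l==k).astype(np.uint8)
    body=cv2.morphologyEx(mm,cv2.MORPH_OPEN,cv2.getStructuringElement(cv2.MORPH_ELLIPSE,(51,51)))
    f=lambda M:(np.argwhere(M)[:,::-1]-1.5)/4
    B=cast(ci,f(body),.03); tab=cv2.morphologyEx(mm-body,cv2.MORPH_OPEN,np.ones((9,9)))
    n2,l2,s2,c2=cv2.connectedComponentsWithStats(tab); j=1+np.argmax(s2[1:,4])
    T=cast(ci,f(l2==j),.024)
    print(st[k],rect(B),"tab",rect(T),T.mean(0).round(4))
cv2.imwrite("pics/crop.png",cv2.resize(im[90:280,70:400],(800,460),interpolation=cv2.INTER_CUBIC))
# wooden things
wood=((H>8)&(H<22)&(S>90)&(V>70)).astype(np.uint8)
for nm,(x0,y0,x1,y1),z in(("tray",(75,200,168,268),.012),("carton",(300,175,392,262),.045)):
    w=np.zeros_like(wood); w[y0:y1,x0:x1]=wood[y0:y1,x0:x1]
    n,l,st,_=cv2.connectedComponentsWithStats(w); k=1+np.argmax(st[1:,4]); print(nm,st[k],rect(cast(ci,np.argwhere(l==k)[:,::-1],z)))
E
```

```text
cam [ 0.44527536 -0.01454226  1.04700413]
[  850   550   115   174 13539] (array([661.2,  15.3]), 106.5, 62.8, np.float64(0.208)) tab (array([604.4,   2.7]), 25.5, 14.9, np.float64(-1.388)) [0.6045 0.0029 0.024 ]
[  726   789   115   184 14599] (array([493.8, 101.2]), 105.1, 63.4, np.float64(-0.207)) tab (array([435.9, 114.1]), 25.2, 15.3, np.float64(1.442)) [0.4362 0.114  0.024 ]
[ 1022   785   131   184 14606] (array([ 491.3, -103.7]), 107.3, 64.8, np.float64(-0.406)) tab (array([437., -81.]), 25.7, 14.2, np.float64(1.213)) [ 0.4369 -0.0812  0.024 ]
tray [ 85 207  74  53 818] (array([457.3, 301.5]), 183.4, 116.8, np.float64(1.393))
carton [ 310  183   72   73 3431] (array([ 486.4, -302. ]), 182.0, 172.4, np.float64(0.138))
```

View pics/crop.png

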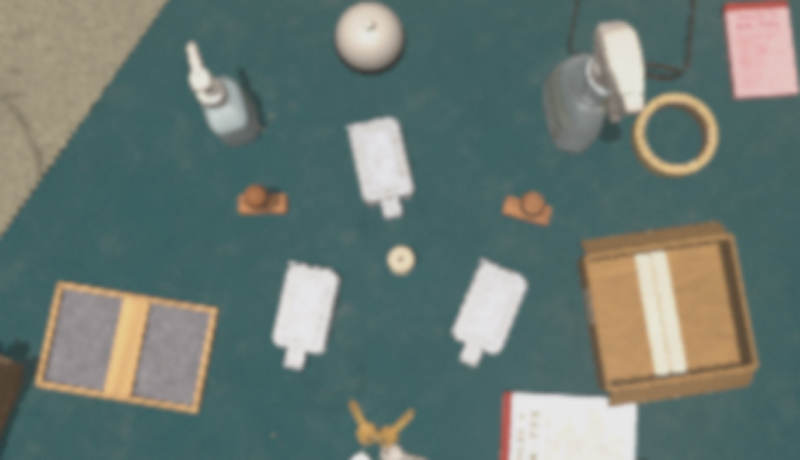

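The crop shows the tins (tabs nearest the robot), the tray at lower left with its long side tilted, and the carton with its tape strip. The body outline reads long because blur and the tab edge add to it, so I'll use the tab tip and the rear edge along each tin's axis.

```bash
cat > tins.py <<'E'
from h import *
def tins(im,ci,seeds):
    hb=cv2.cvtColor(cv2.resize(im,None,fx=4,fy=4,interpolation=cv2.INTER_CUBIC),cv2.COLOR_BGR2HSV)
    m=((hb[...,1]<60)&(hb[...,2]>120)).astype(np.uint8)
    n,l,st,_=cv2.connectedComponentsWithStats(m)
    for (cx,cy) in seeds:
        px=(np.argwhere(l==l[cy*4,cx*4])[:,::-1]-1.5)/4
        A=cast(ci,px,.03)[:,:2]*1000; T=cast(ci,px,.024)[:,:2]*1000
        c,w,h,a=rect(A/1000)
        for it in range(3):
            u=np.array([np.cos(a),np.sin(a)]); v=np.array([-u[1],u[0]])
            s=A@u; t=A@v; tipT=(T@u).min(); rear=s.max()
            mid=lambda q,lo,hi:(lambda k:(k.min()+k.max())/2)(( q@v)[((q@u)>lo)&((q@u)<hi)])
            lt=mid(T,tipT+4,tipT+14); lr=mid(A,rear-75,rear-15)
            a+=0 if it==2 else np.arctan2(lr-lt,(rear-45)-(tipT+9))
        wb=np.ptp(t[(s>rear-75)&(s<rear-15)])
        cen=(tipT+66+rear-45)/2
        print("span",round(rear-tipT,1),"width",round(wb,1),"lat tab/body",round(lt,1),round(lr,1),"centre",(cen*u+(lr+lt)/2*v).round(1),"yaw",round(float(a),3))
E
python3 - <<'E'
from tins import *; from plant import arm
im=cv2.imread("pics/top0.png"); ci=arm.camera_info("top")
tins(im,ci,((227,158),(196,219),(271,218)))
hsv=cv2.cvtColor(im,cv2.COLOR_BGR2HSV)
# bays (grey felt) at z=4mm ; floor of bay visible
H,S,V=cv2.split(hsv); g=((S<60)&(V>70)&(V<160)).astype(np.uint8)
w=np.zeros_like(g); w[200:268,80:168]=g[200:268,80:168]; n,l,st,c=cv2.connectedComponentsWithStats(w)
for k in range(1,n):
    if st[k,4]>150: print("bay",rect(cast(ci,np.argwhere(l==k)[:,::-1],.004)),c[k].round(1))
print("carton pts", [cast(ci,p,.045)[0].round(4).tolist() for p in ((310.5,194),(372,183.5),(382,241),(321,255.5))])
for nm,p,z in(("spool",(235,197),.042),("stampL",(178,174),.03),("stampR",(288,178),.03),("keys",(228,267),0)): print(nm,cast(ci,p,z)[0].round(3))
E
```

```text
span 119.0 width 63.3 lat tab/body -127.7 -127.7 centre [665.4  16. ] yaw 0.217
span 120.3 width 63.6 lat tab/body 206.0 206.0 centre [497.5 100.5] yaw -0.219
span 120.1 width 65.4 lat tab/body 92.9 92.9 centre [ 495.6 -105.5] yaw -0.394
bay (array([457.5, 308. ]), 203.3, 128.7, np.float64(1.393)) [120.5 234.1]
bay (array([465.9, 354.1]), 102.5, 64.9, np.float64(-0.178)) [103.5 229.9]
bay (array([448. , 255.3]), 103.5, 65.4, np.float64(-0.178)) [139.8 236. ]
carton pts [[0.5538, -0.2104, 0.045], [0.5806, -0.3797, 0.045], [0.4252, -0.3981, 0.045], [0.3896, -0.2327, 0.045]]
spool [ 0.548 -0.007  0.042]
stampL [0.614 0.149 0.03 ]
stampR [ 0.6   -0.153  0.03 ]
keys [0.36  0.015 0.   ]
```

Measurements agree with the given sizes. The span is 120 mm and the width about 63.5 mm, both about 8 mm over from symmetric blur. Bay spacing is 100.4 mm. First tin: centre (497.5, 100.5), yaw -0.219.

```bash
cat > tgt.py <<'E'
import sys; from h import *; from plant import arm
# tgt.py cx cy yaw fwd z : tool-down pose at tin centre shifted fwd metres to its front
cx,cy,yaw,f,z=map(float,sys.argv[1:]); p=[cx-f*np.cos(yaw),cy-f*np.sin(yaw),z]
print("target",np.round(p,4),"move",*go(arm,p,yaw))
E
python3 tgt.py .4975 .1005 -.219 .065 .11
```

```text
target [0.4341 0.1146 0.11  ] move 0.444 -0.5079 0.104 -0.0015 0.0005 0.6258
```
Positive rz = +.6258 about tool z. Good. Go.

The manual's scale: shifts go in units of 5 mm and turns go in units of 0.05 rad. Converting my numbers, -0.508 m is -101.6, 0.444 m is 88.8, 0.626 rad is 12.52.

```bash
python3 inch.py '[{"finger_gap":0.05, "d":[88.8, -101.6, 20.8], "r":[-0.03, 0, 12.52]}, {"finger_gap":0.05, "d":[88.8, -101.6, 20.8], "r":[-0.03, 0, 12.52]}, {"finger_gap":0.05, "d":[88.8, -101.6, 20.8], "r":[-0.03, 0, 12.52]}, {"finger_gap":0.05, "d":[88.8, -101.6, 20.8], "r":[-0.03, 0, 12.52]}, {"finger_gap":0.05, "d":[88.8, -101.6, 20.8], "r":[-0.03, 0, 12.52]}, {"finger_gap":0.05, "d":[88.8, -101.6, 20.8], "r":[-0.03, 0, 12.52]}, {"finger_gap":0.05, "d":[88.8, -101.6, 20.8], "r":[-0.03, 0, 12.52]}, {"finger_gap":0.05, "d":[88.8, -101.6, 20.8], "r":[-0.03, 0, 12.52]}, {"finger_gap":0.05, "d":[88.8, -101.6, 20.8], "r":[-0.03, 0, 12.52]}, {"finger_gap":0.05, "d":[88.8, -101.6, 20.8], "r":[-0.03, 0, 12.52]}]' 15
python3 tgt.py .4975 .1005 -.219 .065 .11
```

```text
t: 1.35
tcp_pos: [0.4159, 0.0583, 0.119]
tool_rot: [3.14, -0.001, -0.219]
wrist_force: [0.7, -0.3, 0.7]
finger_gap: 0.0499
gripper_force: 0.0
target [0.4341 0.1146 0.11  ] move 0.0054 -0.059 0.009 0.0016 -0.001 0.0002
```

In the tool's units: -0.045 m is -9, 0.009 m is 1.8.

```bash
python3 inch.py '[{"finger_gap":0.05, "d":[1, -9, 1.8]}, {"finger_gap":0.05, "d":[1, -9, 1.8]}, {"finger_gap":0.05, "d":[1, -9, 1.8]}]'
python3 tgt.py .4975 .1005 -.219 .065 .006
python3 - <<'E'
from h import *; from plant import arm
for n in("top","side"):
    im=arm.get_image(n)[:,:,::-1]; u,v=proj(arm.camera_info(n),[.46,.11,.02])[0].astype(int)
    c=im[max(v-60,0):v+60,max(u-80,0):u+80]; cv2.imwrite(f"pics/a_{n}.png",cv2.resize(c,(400,300)))
cv2.imwrite("pics/a.png",np.hstack([cv2.imread(f"pics/a_{n}.png") for n in("top","side")]))
E
```

```text
t: 1.72
tcp_pos: [0.4297, 0.0985, 0.11]
tool_rot: [3.139, 0.001, -0.219]
wrist_force: [0.3, 0.2, 0.2]
finger_gap: 0.0498
gripper_force: 0.0
target [0.4341 0.1146 0.006 ] move 0.0008 -0.0169 0.1039 0.0024 0.0006 0.0002
```

View pics/a.png

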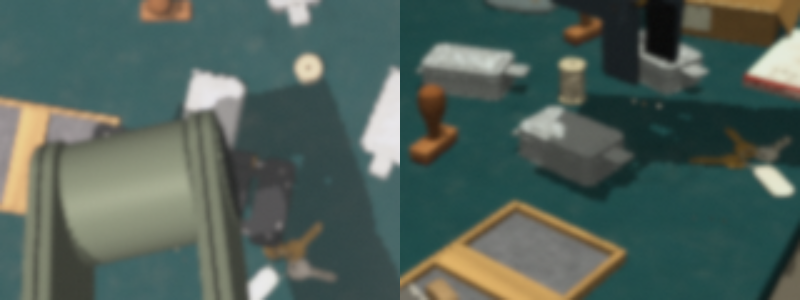

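The top view is blocked by the wrist. The side view shows the tin free with its tab toward the robot. Lowering onto the tab.

```bash
python3 inch.py '[{"finger_gap":0.05, "d":[0.2, -3.4, 10], "r":[0.048, 0, 0]}, {"finger_gap":0.05, "d":[0.2, -3.4, 18], "r":[0.048, 0, 0]}, {"finger_gap":0.05, "d":[0.2, -3.4, 20.8], "r":[0.048, 0, 0]}, {"finger_gap":0.05, "d":[0.2, -3.4, 20.8], "r":[0.048, 0, 0]}]'
python3 inch.py '[{"finger_gap":0}, {"finger_gap":0}, {"finger_gap":0}, {"finger_gap":0}]'; python3 tgt.py .4975 .1005 -.219 .065 .006
```

```text
t: 2.33
tcp_pos: [0.4342, 0.1139, 0.0057]
tool_rot: [3.141, 0.002, -0.221]
wrist_force: [-0.3, 0.2, 0.4]
finger_gap: 0.05
gripper_force: 0.0
t: 2.82
tcp_pos: [0.4356, 0.1154, 0.0067]
tool_rot: [-3.14, -0.002, -0.219]
wrist_force: [-0.8, 0.5, 2.4]
finger_gap: 0.0197
gripper_force: 15.0
target [0.4341 0.1146 0.006 ] move -0.0013 0.0011 0.0007 -0.0015 -0.0019 0.0001
```

```bash
python3 inch.py '[{"finger_gap":0, "d":[-0.2, 0, -2.2], "r":[0, -2, 0]}, {"finger_gap":0, "d":[-0.2, 0, -4.4], "r":[0, -4, 0]}, {"finger_gap":0, "d":[0, 0, -6.6], "r":[0, -6, 0]}, {"finger_gap":0, "d":[0.48, 0, -8.8], "r":[0, -8, 0]}, {"finger_gap":0, "d":[1.14, 0, -10.9], "r":[0, -10, 0]}, {"finger_gap":0, "d":[2, 0, -12.9], "r":[0, -12, 0]}, {"finger_gap":0, "d":[3.08, 0, -14.86], "r":[0, -14, 0]}, {"finger_gap":0, "d":[3.08, 0, -14.86], "r":[0, -14, 0]}]'
python3 inch.py '[{"finger_gap":0.05}, {"finger_gap":0.05}, {"finger_gap":0.05}]'
python3 - <<'E'
from h import *; from plant import arm
for n in("top","side"):
    im=arm.get_image(n)[:,:,::-1]; u,v=proj(arm.camera_info(n),[.48,.11,.02])[0].astype(int)
    c=im[max(v-60,0):v+60,max(u-80,0):u+80]; cv2.imwrite(f"pics/b_{n}.png",cv2.resize(c,(400,300)))
cv2.imwrite("pics/b.png",np.hstack([cv2.imread(f"pics/b_{n}.png") for n in("top","side")]))
E
```

```text
t: 3.82
tcp_pos: [0.4502, 0.1117, 0.0799]
tool_rot: [-3.141, 0.702, -0.219]
wrist_force: [-3.5, 0.2, 3.3]
finger_gap: 0.0198
gripper_force: 15.0
t: 4.2
tcp_pos: [0.4498, 0.112, 0.0809]
tool_rot: [-3.14, 0.698, -0.218]
wrist_force: [0.3, 0.1, 0.5]
finger_gap: 0.0465
gripper_force: 0.0
```

View pics/b.png

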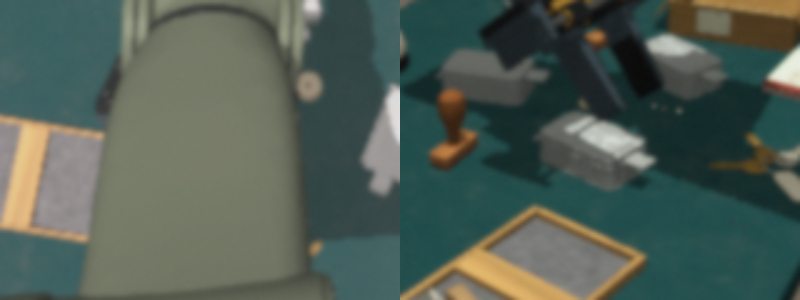

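The side view shows the lid shut again after letting go, so tin 1 is good and goes to bay_left. Next I grip it across the middle.

```bash
python3 tgt.py .4975 .1005 -.219 0 .09
```

```text
target [0.4975 0.1005 0.09  ] move 0.0315 0.0008 -0.0386 -0.001 0.6986 0.0004
```

```bash
python3 inch.py '[{"finger_gap":0.085, "d":[6.3, 0.2, -7.72], "r":[0, 13.98, 0]}, {"finger_gap":0.085, "d":[6.3, 0.2, -7.72], "r":[0, 13.98, 0]}, {"finger_gap":0.085, "d":[6.3, 0.2, -7.72], "r":[0, 13.98, 0]}, {"finger_gap":0.085, "d":[6.3, 0.2, -7.72], "r":[0, 13.98, 0]}, {"finger_gap":0.085, "d":[6.3, 0.2, -7.72], "r":[0, 13.98, 0]}]' 25
python3 tgt.py .4975 .1005 -.219 0 .011
python3 - <<'E'
from tins import *; from plant import arm
im=arm.get_image("side")[:,:,::-1]; ci=arm.camera_info("side")
u,v=proj(ci,[.48,.11,.02])[0].astype(int); cv2.imwrite("pics/c.png",cv2.resize(im[v-50:v+50,u-70:u+70],(560,400)))
print(u-70,v-50)
y=.219;c=np.array([.4975,.1005])
for s in(-.045,.045,-.066): print(s,[proj(ci,[c[0]+s*np.cos(y)+t*np.sin(y),c[1]-s*np.sin(y)+t*np.cos(y),.03 if s>-.06 else .024])[0].round(1).tolist() for t in(-.028,.028)])
E
```

```text
t: 4.92
tcp_pos: [0.4951, 0.1006, 0.0905]
tool_rot: [-3.141, 0.002, -0.217]
wrist_force: [-0.3, -0.2, 0.4]
finger_gap: 0.0844
gripper_force: 0.0
target [0.4975 0.1005 0.011 ] move 0.0025 -0.0004 0.0795 -0.0007 0.0018 0.0016
204 183
-0.045 [[292.4, 227.5], [277.5, 237.0]]
0.045 [[263.2, 215.6], [247.9, 224.1]]
-0.066 [[299.6, 232.7], [284.8, 242.5]]
```

View pics/c.png

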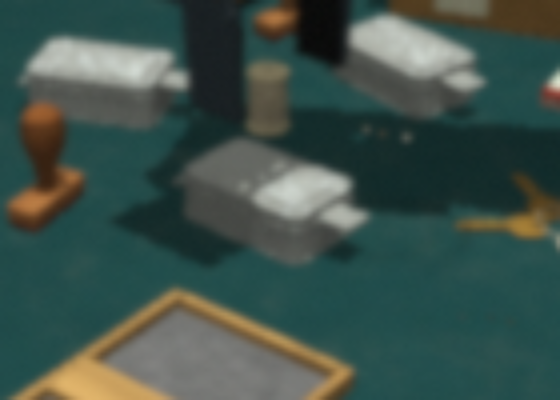

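The front top corner is at crop (353,180) against a predicted (354,178), so the tin has hardly moved. Descending and gripping.

In the tool's units: 0.0795 m is 15.9, 0.0745 m is 14.9.

```bash
python3 inch.py '[{"finger_gap":0.085, "d":[0.5, 0, 11]}, {"finger_gap":0.085, "d":[0.5, 0, 14.9]}, {"finger_gap":0.085, "d":[0.5, 0, 15.9]}, {"finger_gap":0.085, "d":[0.5, 0, 15.9]}, {"finger_gap":0, "d":[0.5, 0, 15.9]}, {"finger_gap":0, "d":[0.5, 0, 15.9]}, {"finger_gap":0, "d":[0.5, 0, 15.9]}, {"finger_gap":0, "d":[0.5, 0, 15.9]}]' 25
python3 inch.py '[{"finger_gap":0, "d":[0, 0, -4]}, {"finger_gap":0, "d":[0, 0, -12]}, {"finger_gap":0, "d":[0, 0, -16]}, {"finger_gap":0, "d":[0, 0, -16]}]'
python3 tgt.py .4659 .3522 -.178 0 .06
```

```text
t: 5.98
tcp_pos: [0.5003, 0.0999, 0.0108]
tool_rot: [-3.14, -0.0, -0.219]
wrist_force: [-0.6, 0.5, 3.2]
finger_gap: 0.0561
gripper_force: 25.0
t: 6.48
tcp_pos: [0.5008, 0.0998, 0.0914]
tool_rot: [-3.14, -0.002, -0.219]
wrist_force: [-0.6, -0.2, -2.4]
finger_gap: 0.0557
gripper_force: 25.0
target [0.4659 0.3522 0.06  ] move -0.089 -0.2387 0.0317 -0.002 -0.0024 -0.041
```

```bash
python3 inch.py '[{"finger_gap":0, "d":[-4, -11, 1], "r":[0, 0, -0.2]}, {"finger_gap":0, "d":[-8.4, -23, 2], "r":[0, 0, -0.4]}, {"finger_gap":0, "d":[-12.6, -35, 4], "r":[0, 0, -0.6]}, {"finger_gap":0, "d":[-16.2, -45, 6], "r":[0, 0, -0.82]}, {"finger_gap":0, "d":[-17.2, -47.8, 6.4], "r":[0, 0, -0.82]}, {"finger_gap":0, "d":[-17.2, -47.8, 6.4], "r":[0, 0, -0.82]}, {"finger_gap":0, "d":[-17.2, -47.8, 6.4], "r":[0, 0, -0.82]}]'
python3 tgt.py .4659 .3522 -.178 -.003 .0155
```

```text
t: 7.35
tcp_pos: [0.4679, 0.35, 0.0581]
tool_rot: [3.141, 0.001, -0.179]
wrist_force: [0.4, 0.8, -1.4]
finger_gap: 0.0559
gripper_force: 25.0
target [0.4689 0.3517 0.0155] move 0.0007 -0.0018 0.0426 0.0007 0.0013 -0.0013
```

In the tool's units: 0.043 m is 8.6, 0.041 m is 8.2.

```bash
python3 inch.py '[{"finger_gap":0, "d":[0.2, -0.4, 4]}, {"finger_gap":0, "d":[0.2, -0.4, 7]}, {"finger_gap":0, "d":[0.2, -0.4, 8.2]}, {"finger_gap":0, "d":[0.2, -0.4, 8.6]}, {"finger_gap":0, "d":[0.2, -0.4, 8.6]}]'
python3 inch.py '[{"finger_gap":0.075}, {"finger_gap":0.075}, {"finger_gap":0.075}, {"finger_gap":0.075, "d":[0, 0, -8]}, {"finger_gap":0.075, "d":[0, 0, -18]}, {"finger_gap":0.075, "d":[0, 0, -18]}]'
python3 tgt.py .4956 -.1055 -.394 .065 .11
```

```text
t: 7.98
tcp_pos: [0.4696, 0.3535, 0.0159]
tool_rot: [-3.14, 0.0, -0.178]
wrist_force: [0.5, 0.2, -1.9]
finger_gap: 0.0557
gripper_force: 25.0
t: 8.72
tcp_pos: [0.4719, 0.3553, 0.11]
tool_rot: [-3.134, -0.006, -0.178]
wrist_force: [-0.3, -0.0, -0.1]
finger_gap: 0.0749
gripper_force: 0.0
target [ 0.4356 -0.0805  0.11  ] move 0.0415 0.4353 -0.0032 -0.0085 -0.0054 0.2159
```

```bash
python3 inch.py '[{"finger_gap":0.05, "d":[8.3, 87, -0.6], "r":[-0.16, -0.1, 4.32]}, {"finger_gap":0.05, "d":[8.3, 87, -0.6], "r":[-0.16, -0.1, 4.32]}, {"finger_gap":0.05, "d":[8.3, 87, -0.6], "r":[-0.16, -0.1, 4.32]}, {"finger_gap":0.05, "d":[8.3, 87, -0.6], "r":[-0.16, -0.1, 4.32]}, {"finger_gap":0.05, "d":[8.3, 87, -0.6], "r":[-0.16, -0.1, 4.32]}, {"finger_gap":0.05, "d":[8.3, 87, -0.6], "r":[-0.16, -0.1, 4.32]}, {"finger_gap":0.05, "d":[8.3, 87, -0.6], "r":[-0.16, -0.1, 4.32]}, {"finger_gap":0.05, "d":[8.3, 87, -0.6], "r":[-0.16, -0.1, 4.32]}, {"finger_gap":0.05, "d":[8.3, 87, -0.6], "r":[-0.16, -0.1, 4.32]}, {"finger_gap":0.05, "d":[8.3, 87, -0.6], "r":[-0.16, -0.1, 4.32]}]' 15
python3 - <<'E'
from tins import *; from plant import arm
im=arm.get_image("top")[:,:,::-1]; ci=arm.camera_info("top"); cv2.imwrite("pics/d.png",cv2.resize(im[120:290,60:340],(800,486),interpolation=cv2.INTER_CUBIC))
u,v=proj(ci,[.466,.352,.034])[0].astype(int); print(u,v); tins(im,ci,((u,v),))
E
python3 tgt.py .4956 -.1055 -.394 .065 .11
```

```text
t: 9.98
tcp_pos: [0.433, -0.0807, 0.1078]
tool_rot: [3.134, 0.006, -0.392]
wrist_force: [-0.5, 0.4, -0.3]
finger_gap: 0.05
gripper_force: 0.0
100 229
span 130.2 width 88.9 lat tab/body 505.9 505.6 centre [469.8 351. ] yaw -0.399
target [ 0.4356 -0.0805  0.11  ] move 0.0022 -0.001 -0.0021 0.0076 0.0053 0.0024
```

View pics/d.png

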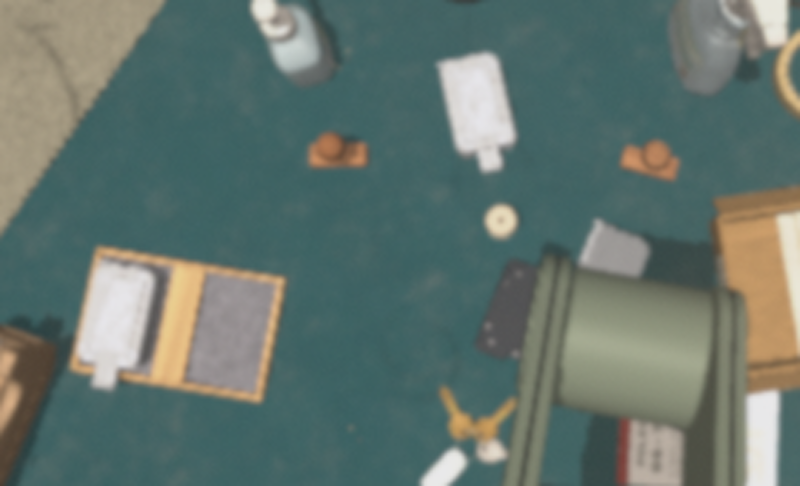

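The top view shows the tin lying in the left bay, its top at crop about (120,315). It was merged with the grey felt in the mask, so I'll measure again with a tighter threshold.

Run:
```python
from tins import *; from plant import arm
c=cv2.imread("pics/d.png"); ci=arm.camera_info("top"); V=cv2.cvtColor(c,cv2.COLOR_BGR2HSV)
for th in(150,165,180):
    m=((V[...,1]<50)&(V[...,2]>th)).astype(np.uint8); n,l,st,_=cv2.connectedComponentsWithStats(m); k=l[315,120]
    b=cv2.morphologyEx((l==k).astype(np.uint8),cv2.MORPH_OPEN,cv2.getStructuringElement(cv2.MORPH_ELLIPSE,(37,37)))
    px=np.argwhere(b)[:,::-1]*np.array([280/800,170/486])+[60,120]-.3
    print(th,st[k],rect(cast(ci,px,.034)))
```

```text
150 [  77  257   78  132 7058] (array([462.6, 353. ]), 102.6, 58.5, np.float64(-0.19))
165 [  77  259   77  129 6679] (array([462.5, 353.7]), 100.6, 57.8, np.float64(-0.181))
180 [  77  260   76  127 6420] (array([462.8, 353.7]), 97.6, 56.7, np.float64(-0.182))
```

It is placed at about (0.464, 0.3535) against the bay centre (0.466, 0.352), which is fine. Now the second tin's tab.

In the tool's units: -0.001 m is -0.2, 0.102 m is 20.4, 0.006 rad is 0.12.

```bash
python3 inch.py '[{"finger_gap":0.05, "d":[0.4, -0.2, 8], "r":[0.12, 0.1, 0.04]}, {"finger_gap":0.05, "d":[0.4, -0.2, 17], "r":[0.12, 0.1, 0.04]}, {"finger_gap":0.05, "d":[0.4, -0.2, 20.4], "r":[0.12, 0.1, 0.04]}, {"finger_gap":0.05, "d":[0.4, -0.2, 20.4], "r":[0.12, 0.1, 0.04]}]' 15
python3 inch.py '[{"finger_gap":0}, {"finger_gap":0}, {"finger_gap":0}, {"finger_gap":0}]'; python3 tgt.py .4956 -.1055 -.394 .065 .006
```

```text
t: 10.52
tcp_pos: [0.4338, -0.0811, 0.005]
tool_rot: [3.139, 0.003, -0.394]
wrist_force: [0.6, -0.1, -0.3]
finger_gap: 0.0499
gripper_force: 0.0
t: 11.02
tcp_pos: [0.4351, -0.0824, 0.0067]
tool_rot: [3.141, -0.002, -0.396]
wrist_force: [0.6, 1.2, 2.8]
finger_gap: 0.0192
gripper_force: 15.0
target [ 0.4356 -0.0805  0.006 ] move -0.0003 -0.0018 0.0007 0.0011 -0.0017 -0.0022
```

```bash
python3 inch.py '[{"finger_gap":0, "d":[-0.2, 0, -2.2], "r":[0, -2, 0]}, {"finger_gap":0, "d":[-0.2, 0, -4.4], "r":[0, -4, 0]}, {"finger_gap":0, "d":[0, 0, -6.6], "r":[0, -6, 0]}, {"finger_gap":0, "d":[0.48, 0, -8.8], "r":[0, -8, 0]}, {"finger_gap":0, "d":[1.14, 0, -10.9], "r":[0, -10, 0]}, {"finger_gap":0, "d":[2, 0, -12.9], "r":[0, -12, 0]}, {"finger_gap":0, "d":[3.08, 0, -14.86], "r":[0, -14, 0]}, {"finger_gap":0, "d":[3.08, 0, -14.86], "r":[0, -14, 0]}]'
python3 inch.py '[{"finger_gap":0.05}, {"finger_gap":0.05}, {"finger_gap":0.05}]'
python3 inch.py '[{"finger_gap":0}, {"finger_gap":0}, {"finger_gap":0}]' 5
```

```text
t: 12.02
tcp_pos: [0.449, -0.0885, 0.0797]
tool_rot: [3.139, 0.702, -0.398]
wrist_force: [-1.6, 0.8, 0.8]
finger_gap: 0.0195
gripper_force: 15.0
t: 12.4
tcp_pos: [0.4486, -0.0882, 0.0807]
tool_rot: [3.139, 0.698, -0.397]
wrist_force: [0.7, 0.5, -1.1]
finger_gap: 0.0467
gripper_force: 0.0
t: 12.78
tcp_pos: [0.4489, -0.0883, 0.0804]
tool_rot: [3.139, 0.7, -0.398]
wrist_force: [-0.0, 0.6, -0.9]
finger_gap: 0.0225
gripper_force: 0.0
```

```bash
python3 inch.py '[{"finger_gap":0}, {"finger_gap":0}]'
```

```text
t: 13.02
tcp_pos: [0.4488, -0.0883, 0.0804]
tool_rot: [3.139, 0.7, -0.398]
wrist_force: [1.0, -0.3, 0.9]
finger_gap: 0.02
gripper_force: 5.0
```

The fingers re-closed on the tab (20 mm gap, 5 N), so this lid stayed up and the tin is stiff. Turning the lid back shut while holding the tab.

The manual's scale: shifts go in units of 5 mm and turns go in units of 0.05 rad. Converting my numbers, 0.0675 m is 13.5, 0.0668 m is 13.36, 0.7 rad is 14.

```bash
python3 inch.py '[{"finger_gap":0, "d":[0.4, 0, 2.2], "r":[0, 2, 0]}, {"finger_gap":0, "d":[1.08, 0, 4.28], "r":[0, 4, 0]}, {"finger_gap":0, "d":[1.92, 0, 6.32], "r":[0, 6, 0]}, {"finger_gap":0, "d":[2.98, 0, 8.28], "r":[0, 8, 0]}, {"finger_gap":0, "d":[4.22, 0, 10.1], "r":[0, 10, 0]}, {"finger_gap":0, "d":[5.64, 0, 11.8], "r":[0, 12, 0]}, {"finger_gap":0, "d":[7.22, 0, 13.36], "r":[0, 14, 0]}, {"finger_gap":0, "d":[7.22, 0, 13.5], "r":[0, 14, 0]}]' 10
python3 inch.py '[{"finger_gap":0.045}, {"finger_gap":0.045}, {"finger_gap":0.045}, {"finger_gap":0.085, "d":[0, 0, -10]}, {"finger_gap":0.085, "d":[6, 0, -17]}, {"finger_gap":0.085, "d":[13, 0, -17]}, {"finger_gap":0.085, "d":[13, 0, -17]}]' 25
python3 - <<'E'
from h import *; from plant import arm
n="side"
im=arm.get_image(n)[:,:,::-1]; u,v=proj(arm.camera_info(n),[.48,-.1,.03])[0].astype(int)
c=im[max(v-50,0):v+50,max(u-70,0):u+70]; cv2.imwrite("pics/e.png",cv2.resize(c,(560,400),interpolation=cv2.INTER_CUBIC)); print(u-70,v-50)
y=-.394;c=np.array([.4956,-.1055]);ci=arm.camera_info(n)
for s in(-.045,.045): print(s,[proj(ci,[c[0]+s*np.cos(y)-t*np.sin(y),c[1]+s*np.sin(y)+t*np.cos(y),.03])[0].round(1).tolist() for t in(-.028,.028)])
E
python3 tgt.py .4956 -.1055 -.394 0 .011
```

```text
t: 14.02
tcp_pos: [0.433, -0.0819, 0.0059]
tool_rot: [3.14, 0.001, -0.396]
wrist_force: [-2.0, -0.7, 4.5]
finger_gap: 0.0197
gripper_force: 10.0
t: 14.9
tcp_pos: [0.4968, -0.1081, 0.091]
tool_rot: [3.14, -0.003, -0.397]
wrist_force: [-0.1, 1.0, -0.1]
finger_gap: 0.0821
gripper_force: 0.0
239 144
-0.045 [[323.6, 195.7], [309.1, 201.5]]
0.045 [[300.5, 185.3], [286.1, 190.5]]
target [ 0.4956 -0.1055  0.011 ] move 0.0004 -0.0023 0.0793 0.0017 0.0006 -0.0027
```

View pics/e.png

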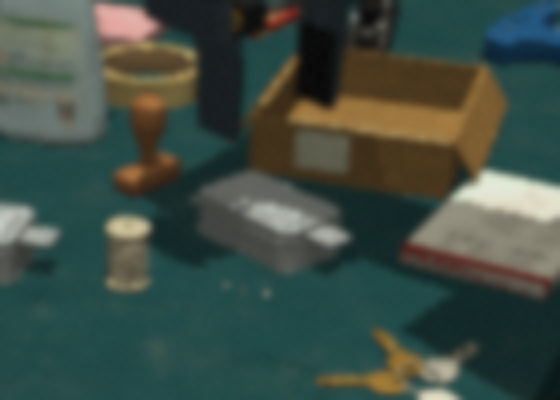

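The view shows the tin sitting flat with its lid shut (front top corner at crop about (340,212), predicted (338,207)). Gripping it for the carton.

In the tool's units: -0.001 m is -0.2, 0.0795 m is 15.9.

```bash
python3 inch.py '[{"finger_gap":0.085, "d":[0, -0.2, 11]}, {"finger_gap":0.085, "d":[0, -0.2, 14.9]}, {"finger_gap":0.085, "d":[0, -0.2, 15.9]}, {"finger_gap":0.085, "d":[0, -0.2, 15.9]}, {"finger_gap":0, "d":[0, -0.2, 15.9]}, {"finger_gap":0, "d":[0, -0.2, 15.9]}, {"finger_gap":0, "d":[0, -0.2, 15.9]}, {"finger_gap":0, "d":[0, -0.2, 15.9]}]' 25
python3 inch.py '[{"finger_gap":0, "d":[0, 0, -4]}, {"finger_gap":0, "d":[0, 0, -12]}, {"finger_gap":0, "d":[0, 0, -22]}, {"finger_gap":0, "d":[0, 0, -22]}]'
python3 tgt.py .494 -.303 .14 0 .12
```

```text
t: 15.95
tcp_pos: [0.4947, -0.1066, 0.0115]
tool_rot: [3.14, -0.001, -0.396]
wrist_force: [-1.8, -0.4, 4.0]
finger_gap: 0.0558
gripper_force: 25.0
t: 16.45
tcp_pos: [0.4971, -0.1067, 0.1244]
tool_rot: [3.141, -0.008, -0.396]
wrist_force: [0.2, -0.1, -2.6]
finger_gap: 0.0557
gripper_force: 25.0
target [ 0.494 -0.303  0.12 ] move 0.0728 0.1823 0.005 0.0024 -0.0082 -0.5363
```

In the tool's units: 0.182 m is 36.4, 0.155 m is 31, -0.536 rad is -10.72.

```bash
python3 inch.py '[{"finger_gap":0, "d":[4, 10, 1], "r":[0, -0.16, -2.8]}, {"finger_gap":0, "d":[8.4, 21, 1], "r":[0.04, -0.16, -6]}, {"finger_gap":0, "d":[12.4, 31, 1], "r":[0.04, -0.16, -9]}, {"finger_gap":0, "d":[14.6, 36.4, 1], "r":[0.04, -0.16, -10.72]}, {"finger_gap":0, "d":[14.6, 36.4, 1], "r":[0.04, -0.16, -10.72]}, {"finger_gap":0, "d":[14.6, 36.4, 1], "r":[0.04, -0.16, -10.72]}]'
python3 tgt.py .494 -.303 .14 0 .016
```

```text
t: 17.2
tcp_pos: [0.4908, -0.3011, 0.1149]
tool_rot: [-3.136, 0.01, 0.139]
wrist_force: [-0.0, 1.3, -1.9]
finger_gap: 0.0559
gripper_force: 25.0
target [ 0.494 -0.303  0.016] move 0.0039 0.0029 0.0989 -0.0052 0.01 -0.001
```

In the tool's units: 0.0975 m is 19.5, 0.095 m is 19, 0.008 rad is 0.16.

```bash
python3 inch.py '[{"finger_gap":0, "d":[0.6, 0.4, 10], "r":[-0.08, 0.16, 0]}, {"finger_gap":0, "d":[0.6, 0.4, 17], "r":[-0.08, 0.16, 0]}, {"finger_gap":0, "d":[0.6, 0.4, 19], "r":[-0.08, 0.16, 0]}, {"finger_gap":0, "d":[0.6, 0.4, 19.5], "r":[-0.08, 0.16, 0]}, {"finger_gap":0, "d":[0.6, 0.4, 19.5], "r":[-0.08, 0.16, 0]}]'
python3 - <<'E'
from plant import arm
s=arm.state();print(s["tcp_pos"],s["tool_rot"],s["wrist_force"])
E
```

```text
t: 17.82
tcp_pos: [0.4952, -0.304, 0.0201]
tool_rot: [3.138, -0.002, 0.14]
wrist_force: [0.2, 0.0, -2.6]
finger_gap: 0.0558
gripper_force: 25.0
[ 0.49517132 -0.30395271  0.02011925] [ 3.13841622e+00 -2.25650240e-03  1.40159589e-01] [ 1.92719004e-01  2.33547910e-03 -2.60893442e+00]
```

In the tool's units: 0.004 m is 0.8, 0.003 m is 0.6.

```bash
python3 inch.py '[{"finger_gap":0, "d":[0, 0, 0.6]}, {"finger_gap":0, "d":[0, 0, 0.8]}, {"finger_gap":0, "d":[0, 0, 0.8]}]'
python3 inch.py '[{"finger_gap":0.075}, {"finger_gap":0.075}, {"finger_gap":0.075}, {"finger_gap":0.075, "d":[0, 0, -8]}, {"finger_gap":0.075, "d":[0, 0, -18]}, {"finger_gap":0.075, "d":[0, 0, -26]}, {"finger_gap":0.075, "d":[0, 0, -26]}]'
python3 tgt.py .6654 .016 .217 .065 .11
```

```text
t: 18.2
tcp_pos: [0.4944, -0.3039, 0.0155]
tool_rot: [3.139, -0.001, 0.14]
wrist_force: [-1.0, 0.6, 1.8]
finger_gap: 0.0557
gripper_force: 25.0
t: 19.08
tcp_pos: [0.4961, -0.3048, 0.1485]
tool_rot: [3.135, -0.006, 0.14]
wrist_force: [0.1, -0.8, -0.9]
finger_gap: 0.0752
gripper_force: 0.0
target [0.6019 0.002  0.11  ] move 0.1474 -0.2893 0.0375 0.007 -0.0061 -0.0772
```

In the tool's units: -0.289 m is -57.8, 0.147 m is 29.4, -0.077 rad is -1.54.

```bash
python3 inch.py '[{"finger_gap":0.05, "d":[29.4, -57.8, 7.5], "r":[0.08, -0.08, -1.54]}, {"finger_gap":0.05, "d":[29.4, -57.8, 7.5], "r":[0.08, -0.08, -1.54]}, {"finger_gap":0.05, "d":[29.4, -57.8, 7.5], "r":[0.08, -0.08, -1.54]}, {"finger_gap":0.05, "d":[29.4, -57.8, 7.5], "r":[0.08, -0.08, -1.54]}, {"finger_gap":0.05, "d":[29.4, -57.8, 7.5], "r":[0.08, -0.08, -1.54]}, {"finger_gap":0.05, "d":[29.4, -57.8, 7.5], "r":[0.08, -0.08, -1.54]}, {"finger_gap":0.05, "d":[29.4, -57.8, 7.5], "r":[0.08, -0.08, -1.54]}, {"finger_gap":0.05, "d":[29.4, -57.8, 7.5], "r":[0.08, -0.08, -1.54]}, {"finger_gap":0.05, "d":[29.4, -57.8, 7.5], "r":[0.08, -0.08, -1.54]}]' 15
python3 - <<'E'
from tins import *; from plant import arm
im=arm.get_image("top")[:,:,::-1]; ci=arm.camera_info("top"); cv2.imwrite("pics/f.png",cv2.resize(im[100:290,180:400],(660,570),interpolation=cv2.INTER_CUBIC))
E
python3 tgt.py .6654 .016 .217 .065 .006
```

```text
t: 20.2
tcp_pos: [0.5991, 0.0015, 0.1071]
tool_rot: [-3.139, 0.004, 0.215]
wrist_force: [0.0, 0.0, -0.0]
finger_gap: 0.0499
gripper_force: 0.0
target [0.6019 0.002  0.006 ] move 0.0032 0.0004 0.1012 -0.0024 0.0035 -0.0022
```

View pics/f.png

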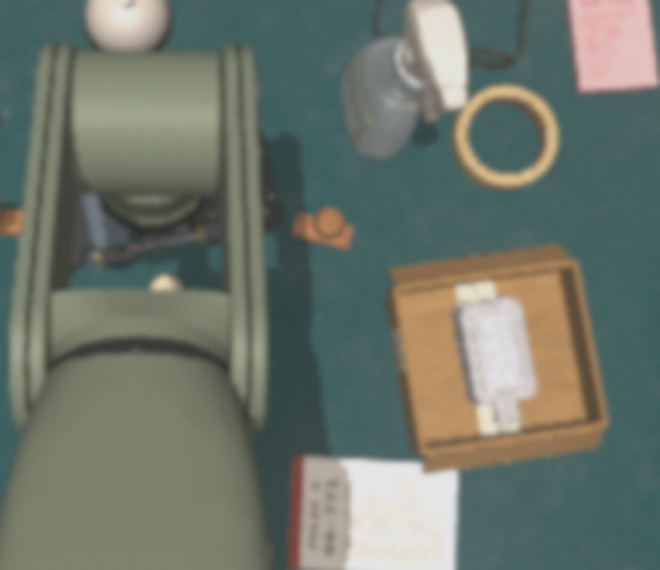

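The top view shows the stiff tin lying flat near the middle of the carton, crop (497,355). Now the last tin's tab.

In the tool's units: 0.101 m is 20.2, 0.085 m is 17, 0.003 rad is 0.06.

```bash
python3 inch.py '[{"finger_gap":0.05, "d":[0.6, 0, 8], "r":[-0.04, 0.06, -0.04]}, {"finger_gap":0.05, "d":[0.6, 0, 17], "r":[-0.04, 0.06, -0.04]}, {"finger_gap":0.05, "d":[0.6, 0, 20.2], "r":[-0.04, 0.06, -0.04]}, {"finger_gap":0.05, "d":[0.6, 0, 20.2], "r":[-0.04, 0.06, -0.04]}]' 15
python3 inch.py '[{"finger_gap":0}, {"finger_gap":0}, {"finger_gap":0}, {"finger_gap":0}]'; python3 tgt.py .6654 .016 .217 .065 .006
```

```text
t: 20.75
tcp_pos: [0.6016, 0.0034, 0.0055]
tool_rot: [-3.141, 0.002, 0.218]
wrist_force: [-0.3, -0.2, -0.6]
finger_gap: 0.0497
gripper_force: 0.0
t: 21.25
tcp_pos: [0.6024, 0.0039, 0.0066]
tool_rot: [-3.141, -0.001, 0.219]
wrist_force: [-0.1, 0.2, 1.9]
finger_gap: 0.0196
gripper_force: 15.0
target [0.6019 0.002  0.006 ] move -0.0009 0.0018 0.0006 -0.0003 -0.0007 0.0018
```

In the tool's units: -0.0743 m is -14.86, -0.0645 m is -12.9, -0.7 rad is -14.

```bash
python3 inch.py '[{"finger_gap":0, "d":[-0.2, 0, -2.2], "r":[0, -2, 0]}, {"finger_gap":0, "d":[-0.2, 0, -4.4], "r":[0, -4, 0]}, {"finger_gap":0, "d":[0, 0, -6.6], "r":[0, -6, 0]}, {"finger_gap":0, "d":[0.48, 0, -8.8], "r":[0, -8, 0]}, {"finger_gap":0, "d":[1.14, 0, -10.9], "r":[0, -10, 0]}, {"finger_gap":0, "d":[2, 0, -12.9], "r":[0, -12, 0]}, {"finger_gap":0, "d":[3.08, 0, -14.86], "r":[0, -14, 0]}, {"finger_gap":0, "d":[3.08, 0, -14.86], "r":[0, -14, 0]}]'
python3 inch.py '[{"finger_gap":0.05}, {"finger_gap":0.05}, {"finger_gap":0.05}]'
python3 inch.py '[{"finger_gap":0}, {"finger_gap":0}, {"finger_gap":0}, {"finger_gap":0}, {"finger_gap":0}]' 5
python3 tgt.py .6654 .0165 .217 0 .09
```

```text
t: 22.25
tcp_pos: [0.6171, 0.0073, 0.079]
tool_rot: [-3.141, 0.703, 0.22]
wrist_force: [-2.3, -0.4, 3.2]
finger_gap: 0.0195
gripper_force: 15.0
t: 22.62
tcp_pos: [0.6168, 0.0071, 0.0807]
tool_rot: [-3.141, 0.699, 0.219]
wrist_force: [-0.3, -0.4, 0.7]
finger_gap: 0.0468
gripper_force: 0.0
t: 23.25
tcp_pos: [0.617, 0.0072, 0.0802]
tool_rot: [-3.141, 0.701, 0.219]
wrist_force: [0.6, 0.6, 0.6]
finger_gap: 0.0023
gripper_force: 0.0
target [0.6654 0.0165 0.09  ] move 0.0313 0.0014 -0.0393 0.0001 0.7007 0.0019
```

The fingers closed on nothing, so the lid dropped and this tin is good. It goes to bay_right.

```bash
python3 inch.py '[{"finger_gap":0.085, "d":[6.2, 0.2, -7.8], "r":[0, 14, 0]}, {"finger_gap":0.085, "d":[6.2, 0.2, -7.8], "r":[0, 14, 0]}, {"finger_gap":0.085, "d":[6.2, 0.2, -7.8], "r":[0, 14, 0]}, {"finger_gap":0.085, "d":[6.2, 0.2, -7.8], "r":[0, 14, 0]}, {"finger_gap":0.085, "d":[6.2, 0.2, -7.8], "r":[0, 14, 0]}, {"finger_gap":0.085, "d":[6.2, 0.2, -7.8], "r":[0, 14, 0]}, {"finger_gap":0.085, "d":[6.2, 0.2, -7.8], "r":[0, 14, 0]}]' 25
python3 tgt.py .6654 .0165 .217 0 .011
```

```text
t: 24.12
tcp_pos: [0.6665, 0.0171, 0.0895]
tool_rot: [-3.141, 0.001, 0.219]
wrist_force: [0.2, 0.1, 0.1]
finger_gap: 0.0695
gripper_force: 0.0
target [0.6654 0.0165 0.011 ] move -0.0011 0.0004 0.0785 -0.0005 0.001 0.0022
```

```bash
python3 inch.py '[{"finger_gap":0.085}, {"finger_gap":0.085, "d":[-0.2, 0, 5]}, {"finger_gap":0.085, "d":[-0.2, 0, 12]}, {"finger_gap":0.085, "d":[-0.2, 0, 15]}, {"finger_gap":0.085, "d":[-0.2, 0, 15.7]}, {"finger_gap":0, "d":[-0.2, 0, 15.7]}, {"finger_gap":0, "d":[-0.2, 0, 15.7]}, {"finger_gap":0, "d":[-0.2, 0, 15.7]}, {"finger_gap":0, "d":[-0.2, 0, 15.7]}]'
python3 inch.py '[{"finger_gap":0, "d":[0, 0, -4]}, {"finger_gap":0, "d":[0, 0, -12]}, {"finger_gap":0, "d":[0, 0, -22]}, {"finger_gap":0, "d":[0, 0, -22]}, {"finger_gap":0, "d":[0, 0, -22]}]'
python3 tgt.py .4482 .2538 -.178 0 .10
```

```text
t: 25.25
tcp_pos: [0.6643, 0.0169, 0.0125]
tool_rot: [-3.141, -0.001, 0.219]
wrist_force: [-1.0, 0.4, 3.8]
finger_gap: 0.0556
gripper_force: 25.0
t: 25.88
tcp_pos: [0.6629, 0.0165, 0.1204]
tool_rot: [-3.141, 0.003, 0.219]
wrist_force: [-0.2, 0.2, -1.9]
finger_gap: 0.0553
gripper_force: 25.0
target [0.4482 0.2538 0.1   ] move -0.1579 -0.2782 0.0211 -0.0003 0.0032 0.3969
```

```bash
python3 inch.py '[{"finger_gap":0, "d":[-5, -9, 0.6], "r":[0, 0, 1.2]}, {"finger_gap":0, "d":[-11, -19, 1.2], "r":[0, 0, 2.6]}, {"finger_gap":0, "d":[-17, -30, 2], "r":[0, 0, 4.2]}, {"finger_gap":0, "d":[-23, -40, 3], "r":[0, 0, 5.6]}, {"finger_gap":0, "d":[-28, -49.4, 4], "r":[0, 0, 7]}, {"finger_gap":0, "d":[-31.6, -55.6, 4.2], "r":[0, 0.06, 7.94]}, {"finger_gap":0, "d":[-31.6, -55.6, 4.2], "r":[0, 0.06, 7.94]}, {"finger_gap":0, "d":[-31.6, -55.6, 4.2], "r":[0, 0.06, 7.94]}, {"finger_gap":0, "d":[-31.6, -55.6, 4.2], "r":[0, 0.06, 7.94]}]'
python3 tgt.py .4482 .2538 -.178 0 .03
```

```text
t: 27.0
tcp_pos: [0.4499, 0.2528, 0.1003]
tool_rot: [-3.141, -0.002, -0.179]
wrist_force: [0.4, 0.4, -2.3]
finger_gap: 0.0556
gripper_force: 25.0
target [0.4482 0.2538 0.03  ] move -0.0019 -0.0007 0.0703 -0.0001 -0.0016 -0.0014
```

In the tool's units: 0.07 m is 14, 0.06 m is 12.

```bash
python3 inch.py '[{"finger_gap":0, "d":[-0.4, -0.2, 7]}, {"finger_gap":0, "d":[-0.4, -0.2, 12]}, {"finger_gap":0, "d":[-0.4, -0.2, 14]}, {"finger_gap":0, "d":[-0.4, -0.2, 14]}]'
python3 tgt.py .4482 .2538 -.178 0 .0163
```

```text
t: 27.5
tcp_pos: [0.448, 0.2546, 0.0305]
tool_rot: [-3.141, -0.001, -0.179]
wrist_force: [0.5, 1.4, -2.0]
finger_gap: 0.056
gripper_force: 25.0
target [0.4482 0.2538 0.0163] move 0.0003 0.0007 0.0142 -0.0002 -0.0014 -0.0011
```

```bash
python3 inch.py '[{"finger_gap":0, "d":[0, 0, 1.6]}, {"finger_gap":0, "d":[0, 0, 2.6]}, {"finger_gap":0, "d":[0, 0, 2.84]}, {"finger_gap":0, "d":[0, 0, 2.84]}]'
python3 inch.py '[{"finger_gap":0.073}, {"finger_gap":0.073}, {"finger_gap":0.073}, {"finger_gap":0.073, "d":[0, 0, -8]}, {"finger_gap":0.073, "d":[0, 0, -18]}, {"finger_gap":0.073, "d":[0, 0, -30]}, {"finger_gap":0.073, "d":[0, 12, -30]}, {"finger_gap":0.073, "d":[0, 24, -30]}, {"finger_gap":0.073, "d":[0, 36, -30]}, {"finger_gap":0.073, "d":[0, 48, -30]}]'
python3 inch.py '[{"finger_gap":0.073, "d":[0, 12, 0]}, {"finger_gap":0.073, "d":[0, 24, 0]}, {"finger_gap":0.073, "d":[0, 24, 0]}, {"finger_gap":0.073, "d":[0, 24, 0]}]'
python3 - <<'E'
from tins import *; from plant import arm
im=arm.get_image("top")[:,:,::-1]; ci=arm.camera_info("top"); c=cv2.resize(im[120:290,60:340],(800,486),interpolation=cv2.INTER_CUBIC); cv2.imwrite("pics/g.png",c)
V=cv2.cvtColor(c,cv2.COLOR_BGR2HSV); m=((V[...,1]<50)&(V[...,2]>165)).astype(np.uint8); n,l,st,_=cv2.connectedComponentsWithStats(m)
for q in((.464,.3535),(.448,.254)):
    u,v=((proj(ci,[*q,.034])[0]-[60,120])*[800/280,486/170]).astype(int)
    b=cv2.morphologyEx((l==l[v,u]).astype(np.uint8),cv2.MORPH_OPEN,cv2.getStructuringElement(cv2.MORPH_ELLIPSE,(37,37)))
    px=np.argwhere(b)[:,::-1]*np.array([280/800,170/486])+[60,120]-.3
    print(u,v,rect(cast(ci,px,.034)))
E
```

```text
t: 28.0
tcp_pos: [0.4478, 0.2551, 0.0167]
tool_rot: [-3.141, -0.002, -0.178]
wrist_force: [-0.4, 0.2, -1.7]
finger_gap: 0.0558
gripper_force: 25.0
t: 29.25
tcp_pos: [0.4044, 0.0172, 0.1667]
tool_rot: [-3.141, -0.003, -0.177]
wrist_force: [1.0, -0.0, 0.3]
finger_gap: 0.073
gripper_force: 0.0
t: 29.75
tcp_pos: [0.3836, -0.0992, 0.1663]
tool_rot: [-3.14, -0.002, -0.179]
wrist_force: [-0.1, 0.3, -0.3]
finger_gap: 0.0731
gripper_force: 0.0
113 315 (array([462.5, 353.3]), 100.7, 57.8, np.float64(-0.186))
221 331 (array([444.6, 253.5]), 101.4, 57.1, np.float64(-0.176))
```

View pics/g.png

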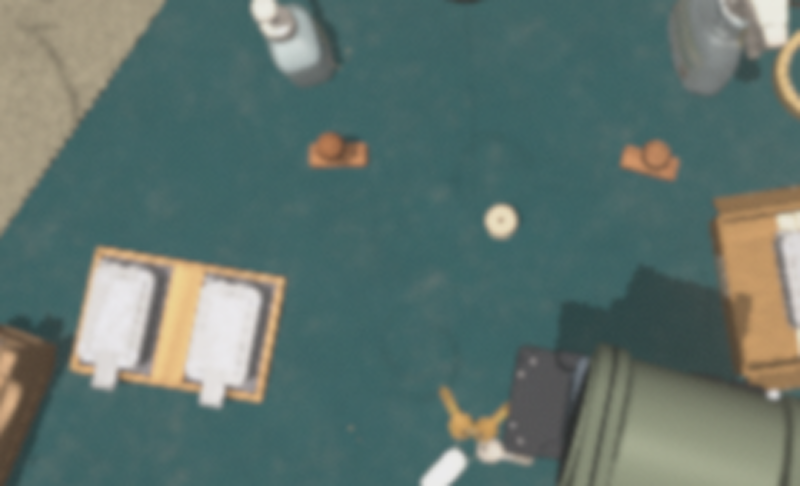

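Both good tins lie flat in their bays with lids shut, at crop (118,315) and (225,333), and the bystanders have not moved. Handing in.

```bash
python3 -c "
from plant import arm
print(arm.sign_off())"
```

```text
the job is handed in; nothing more can be done
None
```

Job handed in at about 30 s: all three lids were tested, the two good tins lie in the tray's bays and the stiff one is shut and in the carton; sign-off returned no verdict.

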